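Press a jar lid home with the toggle clamp

ROBOT

A 6-joint arm with a two-finger parallel gripper is mounted at the origin on the work surface. World frame = base frame: x ahead of the robot, y to its left, z up, the work surface at z = 0. Lengths are in m, angles in rad, forces in N, time in s.
With the tool pointing down it reaches from about 0.35 to 0.875 m from the base axis. Payload 4.2 kg.
Tool frame: the origin (TCP) lies between the finger pads; the fingertips stand 19 mm ahead of it and the grasp point (between the pads) is the TCP; z points along the fingers, y is the line along which they close (so a half turn about z gives the same grasp; the last joint's range is limited). The gripper opens to 87 mm and grips with 3 to 60 N. Pads are 19 mm wide; open, the fingers measure 117 mm over their backs; the gripper's body (75 mm by 190 mm) begins 51 mm behind the grasp point.
Start: joints at [-0.881, 0.385, 0.008, 0, -1.194, -0.259], TCP at [0.261, -0.568, 0.242] pointing down, gripper open.
Joint ranges: [-3.14, 3.14], [-1.21, 2.06], [-1.07, 1.41], [-3.16, 2.05], [-2.99, -0.16], [-3.1, 3.1]. Speed limits (rad/s): [2.79, 2.79, 3.14, 3.14, 3.14, 3.14].

INTERFACE

Orientations are given as a rotation vector (axis times angle).
In Python, from workcell import bot gives the robot as it stands. The module is installed in compiled form; this text tells all that it offers. Calls block until the motion is done:
- bot.move_to(position, orientation): joint-space move of the TCP to a pose.
- bot.servo_line(position, rot=None, max_speed=0.15, threshold=None): straight line of the TCP; rot=None keeps the orientation; max_speed is the mean speed in m/s. With threshold (N) it stops when the force on the tool has changed by that much, and returns True; else False.
- bot.goto_joints(angles): joint-space move.
- bot.gripper_open() and bot.close_gripper(): open the fingers fully, or close them until they stop; the grip force is fixed at half the most.
- bot.pause(seconds).
- bot.ik(position, orientation): joint angles nearest the present ones, or None.
- bot.grab_frame(name): name is "scene" or "top" or "wrist"; returns (picture, depth): 480x640x3 uint8, red, green, blue; 480x640 float32, m along the optical axis (not along the pixel's ray), 0 where there is no reading.
- bot.camera_model(name): a dict with "intrinsics" (3x3 intrinsics, pixels), "D" ([k1, k2, p1, p2, k3] as OpenCV has them; the pictures are not rectified), "world_from_camera" (4x4, takes a point from camera to world coordinates); the wrist camera has in their place "T_tool_cam" (4x4, takes a point from camera to tool coordinates, whose origin is the TCP and whose axes are the flange's). Camera axes: x right, y up, looking along -z (the intrinsics and any distortion apply to the point x, -y, -z); pixel columns grow to the right and rows downward; lengths in m; the calibration is good to about 2 mm. A picture is of the moment at which its call begins: read the wrist's pose just before it. camera_model takes no time and is no camera call.
A pose or a line that the arm cannot do raises bot.Unreachable and nothing moves.
- bot.sign_off(): hands the job in; it is judged then, once.
Trained networks look in the newest picture that a camera, given by its name, has taken for a name from the list of things; names that differ only in an ending like _2 or _b are one class to them, and where a whole thing is asked for, a point or a joint stands for the part that bears it (a point fixed in the world has none). Each returns a list of dicts, best first, with "confidence" (0 to 1); they miss things now and then, are a little off and sometimes report something else, mostly with a low value. They report only what shows in the picture. A call takes as long as a camera call. They do not tell look-alikes from the thing itself.
- bot.spot_in(camera, name): "bbox" ([centre column, centre row, width, height] in pixels, round what is visible of it).
- bot.pinpoint(camera, name): "at" ([column, row] in pixels: a listed point, or the origin of a listed thing).
Readings, each from a call of its own:
- bot.get_t(): time.
- bot.get_joints(): joint angles.
- bot.get_joint_velocities(): joint speeds.
- bot.get_joint_efforts(): joint torques, N m.
- bot.get_tcp_pos(): TCP position.
- bot.get_orientation(): TCP orientation.
- bot.get_force(): force on the tool from outside, world axes, zero at the start.
- bot.get_wrist_torque(): the same for the moment, N m.
- bot.get_opening(): opening from 0.0 (shut) to 1.0 (fully open).
- bot.get_grasp_force(): force on a finger pad.
Only numpy, scipy, OpenCV 4.12 (cv2) and the standard library are available. Lean on these libraries where they do the work, as an engineer would, in place of code of your own. Each camera call takes 0.05 s, during which the arm holds its last target. There are 200 camera calls.

TASK

Close the sample jar in the jig with its toggle clamp. First take the bottle out of the handle's way and stand it upright wholly on the green mat; then swing the clamp handle over and down past centre until it locks, so that the plunger presses the red lid home, let go and leave it locked by itself for at least a second, and finally swing the handle back up until it stands fully open. Work the handle gently, with no more than about 30 N and without forcing it against its stops, leave the jar and its lid to the clamp (do not touch them), and do not disturb the other things.

Things in the scene. Friction and masses are not known exactly. Their poses are not given: they have to be found in the camera images.
- fixture: Lid-closing jig, bolted down. Origin on the table top, z up, +x from the handle side to the jar side, y across. Aluminium plate 12 mm thick over x 0..240, y -55..55 mm. A steel toggle clamp on it: cheek plates 118 mm high at x about 50..106; a press bar with padded plunger on the jar side, when open standing up to z 190 at x about 105..150, 18 mm wide; a handle on the other side.
- pivot_mid (a point): Nominal place of the handle's pivot, at x 60, y 0, z 105 mm of the jig. The whole clamp is bolted somewhere along a slot: the real pivot, handle and bar lie up to 24 mm either way in x from here. The handle's crossbar is on a telescoping rod, R = 114 to 152 mm from the pivot. Neither setting is reported: find them by sight or touch. They do not shift in use.
- nest (a point): Centre of the jar's nest on the plate, at x 185, y 0, z 12 mm of the jig, between four low blue blocks; under the plunger when the clamp is shut.
- handle (a joint): Clamp handle angle q, rad: stem 15 mm wide, orange round crossbar 22 mm thick, 130 mm long along y, R from the pivot; it lies at x = pivot - R cos(1.66-q), z = 105 + R sin(1.66-q). 0 open, upright; 1.66 stop, level. From 1.1 the plunger presses: up to 13 N at the crossbar. Centre 1.53; beyond it it locks on its stop; under 10 N lifts it back. Slight friction, 150 g.
- jar: White round jar, 84 mm in diameter, body and neck 61 mm high, with a flat red press-on lid 82 mm in diameter and 19 mm thick; loose in the jig's nest. Origin at the centre of its underside, z up.
- cap (a joint): How far the red lid has been pressed onto the jar, m: about 0 to 0.002 at the start (standing proud, its top 80 mm above the jar's underside), 0.008 fully home. It takes about 14 N and stays where it is pushed.
- bottle: The bottle in the way: white square bottle without label, 64 x 64 mm and 105 mm high with a neck above and a round red cap 47 mm in diameter from 125 to 150 mm above the table; 0.3 kg, loose. It stands on the table where the handle comes down, on the side of the jig away from the jar. Origin at the centre of its underside, z up.
- mat: Flat green mat, 170 x 170 mm, 4 mm thick, fixed on the table to the left or right of the jig. Origin at the centre of its underside, z up.
- balance: Grey laboratory balance, 190 x 170 mm, 57 mm high, fixed, on the other side of the jig from the mat. Origin at the centre of its underside.
- bottle_b: Another such bottle with blue labels, a bystander. Origin at the centre of its underside, z up.
- bottle_c: Another such bottle with blue labels, a bystander. Origin at the centre of its underside, z up.
- tub: White lidded tub, 94 mm in diameter, 85 mm high, loose bystander. Origin at the centre of its underside.
- cups: Stack of white paper cups, 84 mm in diameter, about 145 mm high, loose bystander. Origin at the centre of its underside.
- spatula: Spatula 200 mm long lying on the table, loose bystander. Origin under its middle.
Mind the look-alikes: they are no part of the job. Of the things that look like the mat, the larger one is meant.

How it is judged:
On the way, in this order (a step that is already met when the one before it is completed fails the run):
1. the bottle stands upright on the green mat, released (x of bottle in the frame of mat between -0.053 and 0.053 m and y of bottle in the frame of mat between -0.053 and 0.053 m and z of bottle in the frame of mat below 0.012 m and angle between bottle's own z axis and vertical below 0.1 rad and contact force between the fingers and bottle below 0.3 N and linear speed of bottle below 0.03 m/s), for 0.2 s.
2. the handle is past centre at its stop and stays there untouched, with the lid pressed home (value of joint handle above 1.6 rad and value of joint cap above 0.0065 m and contact force between each of the fingers, the arm and fixture below 0.3 N), for 0.8 s.
At the end, for the whole second after the job is handed in: The handle stands open and still (angle under 0.3 rad), the lid is home (pressed at least 6.5 mm), the jar stands upright in its nest (within 8 mm), and the bottle stands upright on the green mat with its centre within 53 mm of the mat's centre along each of the mat's sides (value of joint handle below 0.3 rad and value of joint cap above 0.0065 m and x of jar in the frame of fixture between 0.177 and 0.193 m and y of jar in the frame of fixture between -0.008 and 0.008 m and z of jar in the frame of fixture below 0.018 m and angle between each of jar, bottle's own z axis and vertical below 0.1 rad and x of bottle in the frame of mat between -0.053 and 0.053 m and y of bottle in the frame of mat between -0.053 and 0.053 m and z of bottle in the frame of mat below 0.012 m and velocity of joint handle between -0.05 and 0.05 rad/s); the robot touches nothing.
It fails at once if the handle or another part of the jig is forced with more than 35 N (contact force between any of the fingers, the arm and fixture above 35 N).
It fails at once if the robot touches the jar or its lid (contact force between any of the fingers, the arm and jar above 1 N).
It fails at once if the bottle is knocked over (angle between bottle's own z axis and vertical above 0.6 rad).
It fails at once if a bystander is moved by more than 25 mm (distance of any of bottle_b, bottle_c, tub, cups, spatula from where it was at the start of the episode above 0.025 m).
It also fails if it takes over 72 s, if anything falls off the work surface, if the arm or the gripper's body presses on something with over 40 N, if the wrist force passes 120 N, or if a joint passes its speed limit or range.

## Working session

There is one attempt and no reset: what is moved stays moved. The work goes in short steps, each a Python script; the robot and the scene stay as the last script left them, time stands still between calls to the robot, and variables do not carry over. Pictures are saved under pics/ and viewed, at most 10 in all, crops included, and the job is handed in when it is done.

```bash
mkdir -p pics
cat > h.py <<'E'
import numpy as np, cv2
from workcell import bot
def grab(cam,fn=None):
    im,d=bot.grab_frame(cam)
    if fn: cv2.imwrite('pics/'+fn,im[:,:,::-1])
    return im,d
def T(cam):
    m=bot.camera_model(cam)
    return m,np.array(m["intrinsics"]),np.array(m["D"],float),np.array(m["world_from_camera"])
def rays(cam,px):
    m,K,D,W=T(cam)
    n=cv2.undistortPoints(np.array(px,float).reshape(-1,1,2),K,D).reshape(-1,2)
    r=np.c_[n[:,0],-n[:,1],-np.ones(len(n))]
    return W[:3,3],r@W[:3,:3].T
def at_z(cam,px,z):
    o,r=rays(cam,px); return o+r*((z-o[2])/r[:,2])[:,None]
def cloud(cam,d):
    v,u=np.mgrid[:480,:640]; o,r=rays(cam,np.c_[u.ravel(),v.ravel()])
    return (o+r*d.reshape(-1,1)).reshape(480,640,3)
E
python3 - <<'E'
from h import *
for c in("scene","top"):
    im,d=grab(c,c+'0.png'); P=cloud(c,d); np.savez(c+'0.npz',im=im,d=d,P=P)
    print(c,np.array(bot.camera_model(c)["world_from_camera"]).round(3).tolist())
    for n in("fixture","pivot_mid","nest","handle","jar","bottle","mat","balance","tub","cups","spatula"):
        print(n,[(np.round(x["bbox"]).tolist(),round(x["confidence"],2)) for x in bot.spot_in(c,n)] if n not in("pivot_mid","nest") else '', [(np.round(x["at"]).tolist(),round(x["confidence"],2)) for x in bot.pinpoint(c,n)])
E
```

```text
scene [[0.033, -0.551, 0.834, 1.669], [0.999, 0.033, -0.018, -0.013], [-0.018, 0.834, 0.552, 0.884], [0.0, 0.0, 0.0, 1.0]]
fixture [([314.0, 255.0, 87.0, 102.0], 0.8), ([331.0, 233.0, 22.0, 56.0], 0.66)] [([354.0, 292.0], 0.63)]
pivot_mid  [([329.0, 260.0], 0.82)]
nest  [([288.0, 280.0], 0.86)]Traceback (most recent call last):
  File "<stdin>", line 6, in <module>
ValueError: it knows: balance, bottle, cups, fixture, jar, mat, nest, pivot_mid, spatula, tub
```

Run:
```python
from h import *
for c in("scene","top"):
    im,d=grab(c,c+'0.png'); P=cloud(c,d); np.savez(c+'0.npz',im=im,d=d,P=P)
    print(c,np.array(bot.camera_model(c)["world_from_camera"]).round(3).tolist())
    for n in("fixture","pivot_mid","nest","jar","bottle","mat","balance"):
        print(n,[(np.round(x["bbox"]).tolist(),round(x["confidence"],2)) for x in bot.spot_in(c,n)] if n not in("pivot_mid","nest") else '', [(np.round(x["at"],1).tolist(),round(x["confidence"],2)) for x in bot.pinpoint(c,n)])
```

```text
scene [[0.033, -0.551, 0.834, 1.669], [0.999, 0.033, -0.018, -0.013], [-0.018, 0.834, 0.552, 0.884], [0.0, 0.0, 0.0, 1.0]]
fixture [([313.0, 254.0, 88.0, 99.0], 0.97), ([334.0, 233.0, 17.0, 55.0], 0.66)] [([353.5, 292.5], 0.65)]
pivot_mid  [([330.1, 261.6], 0.74), ([289.6, 281.2], 0.35)]
nest  [([290.2, 281.4], 0.69), ([211.9, 319.7], 0.55)]
jar [([290.0, 273.0, 31.0, 35.0], 0.64), ([311.0, 255.0, 93.0, 102.0], 0.64)] [([288.2, 284.1], 0.77), ([435.0, 259.9], 0.68)]
bottle [([454.0, 285.0, 40.0, 63.0], 0.76), ([378.0, 275.0, 29.0, 56.0], 0.66), ([210.0, 300.0, 36.0, 59.0], 0.57)] [([213.8, 317.1], 0.96), ([450.6, 306.0], 0.8), ([376.3, 293.3], 0.7), ([209.8, 269.7], 0.56)]
mat [([436.0, 262.0, 57.0, 32.0], 0.91), ([411.0, 224.0, 38.0, 20.0], 0.64)] [([435.0, 257.1], 0.74), ([408.5, 226.7], 0.55)]
balance [([209.0, 262.0, 58.0, 49.0], 0.82)] [([209.5, 272.3], 0.72)]
top [[0.025, 0.992, -0.127, 0.285], [-1.0, 0.026, 0.011, 0.032], [0.014, 0.126, 0.992, 1.673], [0.0, 0.0, 0.0, 1.0]]
fixture [([480.0, 218.0, 41.0, 49.0], 0.58), ([339.0, 208.0, 72.0, 65.0], 0.56)] [([303.5, 206.0], 0.59)]
pivot_mid  [([324.5, 203.2], 0.92), ([434.3, 248.0], 0.35)]
nest  []
jar [([360.0, 219.0, 28.0, 23.0], 0.64)] [([358.7, 223.7], 0.94)]
bottle [([419.0, 183.0, 28.0, 25.0], 0.76), ([282.0, 197.0, 25.0, 25.0], 0.71), ([227.0, 177.0, 25.0, 26.0], 0.71)] [([225.1, 184.5], 0.91), ([415.3, 185.7], 0.81), ([285.5, 202.0], 0.58)]
mat [([222.0, 248.0, 50.0, 53.0], 0.8), ([237.0, 307.0, 35.0, 32.0], 0.63)] [([220.5, 244.8], 0.86), ([234.1, 306.9], 0.75)]
balance [([434.0, 249.0, 62.0, 66.0], 0.83)] [([432.4, 247.5], 0.57)]
```

View pics/scene0.png

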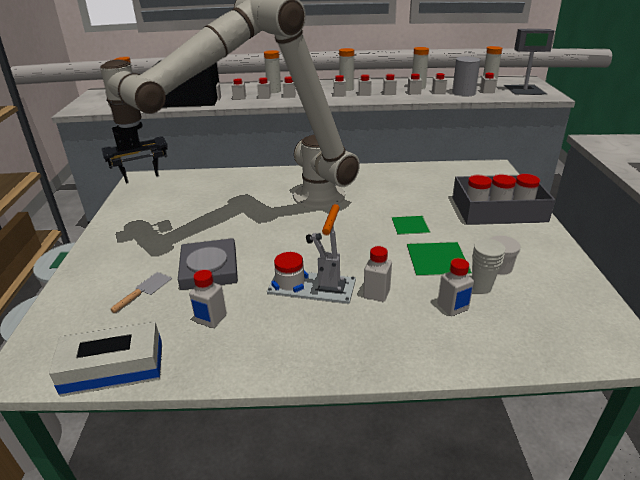

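View pics/top0.png

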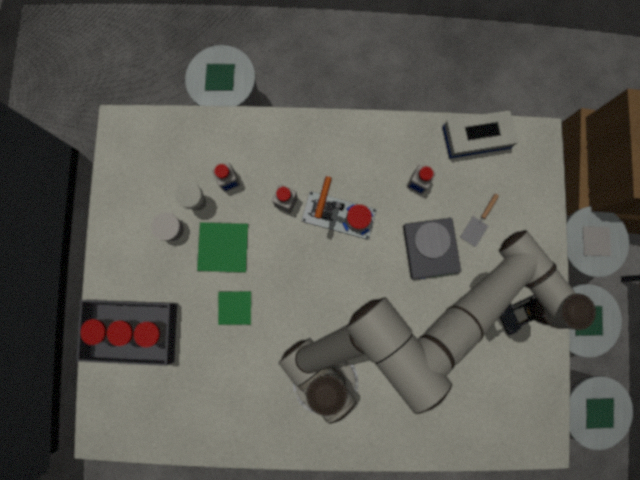

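Run:
```python
from h import *
for c in("scene","top"):
    f=np.load(c+'0.npz'); im,P=f['im'].astype(int),f['P']
    r,g,b=im[...,0],im[...,1],im[...,2]
    red=((r>110)&(g<50)&(b<60)); gr=(g>90)&(r<70)&(b<110); org=(r>150)&(g>60)&(g<140)&(b<70)
    for nm,m,zz in(("red",red,None),("green",gr,.004),("org",org,None)):
        n,l,s,cen=cv2.connectedComponentsWithStats(m.astype(np.uint8))
        for i in range(1,n):
            if s[i,4]>25:
                Q=P[l==i]; Q=Q[np.isfinite(Q).all(1)]
                md=np.median(Q,0)
                if not(0.1<md[0]<1 and abs(md[1])<.7 and -.02<md[2]<.4): continue
                print(c,nm,cen[i].round(1),s[i,4],'med',md.round(3),'zmax',np.percentile(Q[:,2],95).round(3))
                if nm=="green":
                    v,u=np.where(l==i); w=at_z(c,np.c_[u,v],.004)
                    print('  rect',cv2.minAreaRect(w[:,:2].astype(np.float32)))
                if nm=="org":
                    dd=np.linalg.svd(Q-Q.mean(0))[2][0]; print('  ax',dd.round(3),np.degrees(np.arctan2(dd[1],dd[0])).round(1),'len',np.ptp((Q-Q.mean(0))@dd).round(3),Q.mean(0).round(3))
    # plate
    m=(abs(P[...,2]-.012)<.006)&(abs(P[...,0]-.72)<.2)&(abs(P[...,1])<.2)
    n,l,s,cen=cv2.connectedComponentsWithStats(m.astype(np.uint8))
    for i in range(1,n):
        if s[i,4]>100: print(c,'plate?',cen[i].round(),s[i,4],cv2.minAreaRect(P[l==i][:,:2].astype(np.float32)))
    print(at_z(c,[[285,197]] if c=='top' else [[378,254]],.150))
a=cv2.resize(cv2.imread('pics/scene0.png')[190:340,180:480],(800,400),interpolation=3)
b=cv2.resize(cv2.imread('pics/top0.png')[150:250,200:400],(400,200),interpolation=3)
cv2.imwrite('pics/c1.png',np.vstack([a,np.hstack([b,b*0])]))
```

```text
scene red [480.  179.7] 169 med [0.156 0.569 0.125] zmax 0.129
scene red [504.3 179.2] 173 med [0.157 0.658 0.125] zmax 0.129
scene red [378.5 250.8] 128 med [0.61  0.151 0.15 ] zmax 0.152
scene red [288.1 259.9] 368 med [ 0.554 -0.096  0.09 ] zmax 0.093
scene red [459.7 263.4] 147 med [0.679 0.353 0.15 ] zmax 0.152
scene red [202.3 275. ] 157 med [ 0.69  -0.307  0.149] zmax 0.151
scene green [409.9 224.4] 525 med [0.243 0.313 0.002] zmax 0.006
  rect ((0.24364811182022095, 0.3125426769256592), (0.11040966212749481, 0.11033929884433746), 2.0816495418548584)
scene green [433.7 256.7] 1350 med [0.438 0.349 0.003] zmax 0.007
  rect ((0.44752585887908936, 0.36397117376327515), (0.16721653938293457, 0.16733242571353912), 89.94803619384766)
scene org [331.1 216.6] 146 med [0.585 0.026 0.246] zmax 0.248
  ax [ 0.884 -0.052  0.464] -3.4 len 1.314 [0.591 0.026 0.25 ]
scene plate? [317. 290.] 1028 ((0.5682148337364197, -0.032574355602264404), (0.23987321555614471, 0.11634314060211182), 75.96011352539062)
[[0.62505475 0.14731224 0.15      ]]
top red [221.  170.4] 114 med [0.674 0.351 0.151] zmax 0.157
top red [426.3 172.6] 110 med [ 0.685 -0.306  0.151] zmax 0.157
top red [282.9 193.2] 125 med [0.605 0.15  0.151] zmax 0.157
top red [358.9 216.1] 411 med [ 0.548 -0.096  0.091] zmax 0.098
top red [118.7 332.9] 409 med [0.149 0.658 0.125] zmax 0.131
top red [145.8 334.1] 426 med [0.149 0.57  0.125] zmax 0.131
top green [222.3 247. ] 2281 med [0.442 0.363 0.005] zmax 0.012
  rect ((0.4430178999900818, 0.3636925220489502), (0.1647619605064392, 0.164801687002182), 89.82472229003906)
top green [234.4 307.5] 1015 med [0.239 0.312 0.003] zmax 0.01
  rect ((0.2366393804550171, 0.31226804852485657), (0.10831815004348755, 0.10575845837593079), 2.1720259189605713)
top plate? [326. 212.] 684 ((0.5742058157920837, 0.006252691149711609), (0.17178714275360107, 0.11717627942562103), 74.21019744873047)
[[0.59280701 0.14341568 0.15      ]]
```

View pics/c1.png

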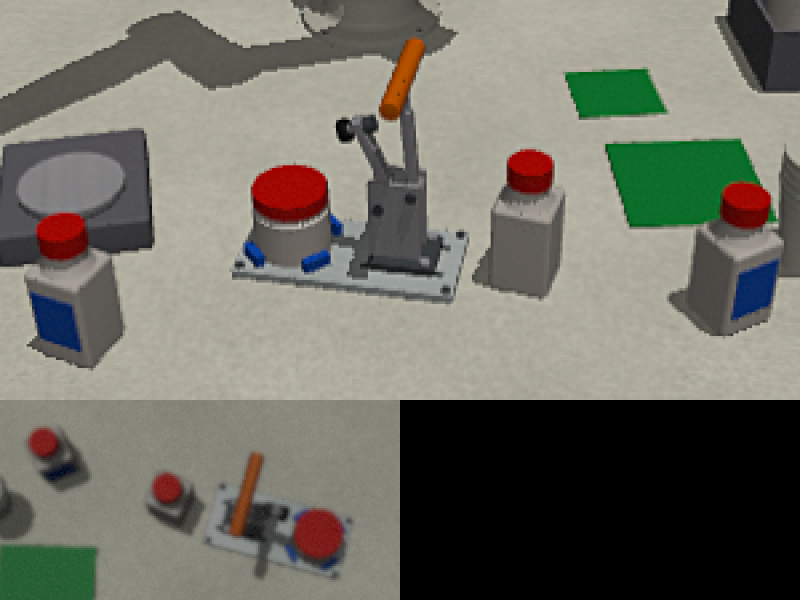

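The bottles are at scene (378,275), (454,285) and (210,300). The first is the target: it has no labels and stands on the handle side of the jig. The mats are at scene (434,257) and (410,224), and the first is the larger (167 mm against 110 mm), so it is the one meant. The crop confirms both. Next I go above the bottle and take a wrist view of the jig to measure it more closely.

```bash
cat >> h.py <<'E'
from scipy.spatial.transform import Rotation as Ro
def down(deg):
    p=np.radians(deg); y=np.array([np.cos(p),np.sin(p),0]); z=np.array([0,0,-1.]); return Ro.from_matrix(np.c_[np.cross(y,z),y,z]).as_rotvec()
def wrist(fn):
    p,o=np.array(bot.get_tcp_pos()),np.array(bot.get_orientation())
    im,d=grab('wrist',fn); m=bot.camera_model('wrist'); K=np.array(m["intrinsics"]);D=np.array(m["D"],float)
    W=np.eye(4); W[:3,:3]=Ro.from_rotvec(o).as_matrix(); W[:3,3]=p; W=W@np.array(m["T_tool_cam"])
    v,u=np.mgrid[:480,:640]
    n=cv2.undistortPoints(np.c_[u.ravel(),v.ravel()].astype(float).reshape(-1,1,2),K,D).reshape(-1,2)
    r=np.c_[n[:,0],-n[:,1],-np.ones(len(n))]@W[:3,:3].T
    P=(W[:3,3]+r*d.reshape(-1,1)).reshape(480,640,3); P[d<=0]=np.nan
    np.savez(fn+'.npz',im=im,P=P,W=W,r=r.reshape(480,640,3)); return im,P
E
python3 - <<'E'
from h import *
p=np.array(bot.get_tcp_pos()); print(bot.get_orientation(), np.array(bot.camera_model('wrist')["T_tool_cam"]).round(3).tolist())
for a in(-14,166): print(a, bot.ik([.58,.08,.48],down(a)))
bot.servo_line([p[0],p[1],.46],max_speed=.3)
js=[bot.ik([.58,.08,.48],down(a)) for a in(-14,166)]
j=min([q for q in js if q is not None],key=lambda q:abs(q[5]))
bot.goto_joints(j); wrist('w1.png'); print(bot.get_t(),bot.get_tcp_pos())
E
```

```text
[-6.71492263e-01  3.06895385e+00 -6.47327052e-05] [[0.001, 0.961, 0.276, 0.074], [1.0, -0.001, 0.0, -0.001], [0.001, 0.276, -0.961, -0.144], [0.0, 0.0, 0.0, 1.0]]
-14 [ 4.13506854e-01  2.61265323e-01  4.06709993e-01  4.44089210e-16
 -1.71624100e+00  2.48373970e+00]
166 [ 0.41350685  0.26126532  0.40670999  0.         -1.716241   -0.65785295]
5.0833 [0.5800997  0.07922485 0.48000865]
```

View pics/w1.png

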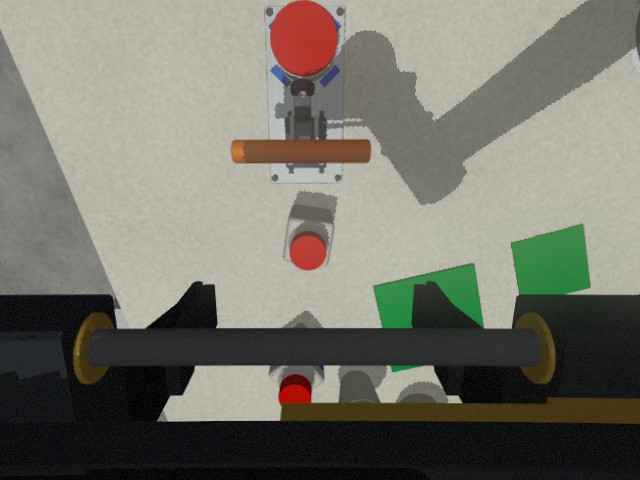

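The view shows the crossbar at (300,151), the jar lid at (304,38), the plate's near corner bolts at (275,178) and (338,178), and the target bottle's cap at (308,252). I'll measure all of these.

Run:
```python
from h import *
f=np.load('w1.png.npz'); im,P,W,r=f['im'].astype(int),f['P'],f['W'],f['r']; o=W[:3,3]
hsv=cv2.cvtColor(f['im'],cv2.COLOR_RGB2HSV)
def onz(mask,z): R=r[mask]; return o+R*((z-o[2])/R[:,2])[:,None]
def comp(m,u,v,w,h):
    k=np.zeros(m.shape,bool); k[v-h:v+h,u-w:u+w]=m[v-h:v+h,u-w:u+w]; return k
red=(hsv[...,0]<4)|(hsv[...,0]>175); red&=hsv[...,1]>150
lid=comp(red,304,38,38,38)&(abs(P[...,2]-.092)<.008); print('lid z',np.nanmedian(P[lid],0),cv2.minEnclosingCircle(onz(lid,np.nanmedian(P[lid][:,2]))[:,:2].astype(np.float32)))
cap=comp(red,308,252,25,25)&(abs(P[...,2]-.15)<.003); print('cap',np.nanmedian(P[cap],0),cv2.minEnclosingCircle(onz(cap,.15)[:,:2].astype(np.float32)))
pl=comp(abs(P[...,2]-.012)<.005,305,95,60,95)
n,l,s,c=cv2.connectedComponentsWithStats(pl.astype(np.uint8)); i=1+s[1:,4].argmax()
Q=onz(l==i,.012)[:,:2].astype(np.float32); R=cv2.minAreaRect(Q); print('plate',R)
bar=comp((P[...,2]>.19)&(hsv[...,0]>4)&(hsv[...,0]<18)&(hsv[...,1]>120),300,151,80,25)
B=P[bar]; c0=B.mean(0); d=np.linalg.svd(B-c0,full_matrices=0)[2][0]; t=(B-c0)@d
print('bar',bar.sum(),c0,'dir',d,np.degrees(np.arctan2(d[1],d[0])),'len',np.ptp(t),'zmax',np.percentile(B[:,2],[50,95,99]), 'mid',c0+d*(t.max()+t.min())/2)
# jig frame
for th in (np.radians(R[2]),np.radians(R[2]+90)):
    if abs(abs(np.sin(th))-.97)<.06:
        e=np.array([np.cos(th),np.sin(th)]); e=-e if e[1]>0 else e
        org=np.array(R[0])-.12*e; ey=np.array([-e[1],e[0]])
        print('yaw',np.degrees(np.arctan2(e[1],e[0])),'org',org)
        g=lambda p:(np.round([(p[:2]-org)@e,(p[:2]-org)@ey],4))
        bm=c0+d*(t.max()+t.min())/2; print('bar in jig',g(bm)); 
        # bar top profile in jig x,z
        xs=(B[:,:2]-org)@e; print('bar x range',np.percentile(xs,[1,50,99]))
        J=np.stack([(P[...,:2]-org)@e,(P[...,:2]-org)@ey,P[...,2]],-1); np.save('J.npy',J)
        for z0,z1 in((.03,.06),(.06,.08),(.1,.113),(.113,.122),(.13,.16),(.16,.2)):
            k=(J[...,2]>z0)&(J[...,2]<z1)&(abs(J[...,1])<.03)&(J[...,0]>-.02)&(J[...,0]<.14)
            if k.sum()>5: print(z0,k.sum(),np.percentile(J[k][:,0],[1,50,99]).round(4),np.percentile(J[k][:,1],[1,99]).round(4))
# bottle
k=comp((P[...,2]>.09)&(P[...,2]<.108),308,235,40,60); print('shoulder',k.sum(),cv2.minAreaRect(P[k][:,:2].astype(np.float32)))
```

```text
lid z [ 0.55111697 -0.09799479  0.09119082] ((0.5514492988586426, -0.0968308225274086), 0.04046130180358887)
cap [0.60804022 0.14870391 0.15033209] ((0.6081113219261169, 0.14901599287986755), 0.022641967982053757)
plate ((0.5289185643196106, -0.05822210758924484), (0.1749745011329651, 0.048520155251026154), 76.26239013671875)
bar 2976 [0.58044589 0.02286023 0.24565628] dir [-0.97034672  0.24170895 -0.00200616] 166.01254537143924 len 0.12790359750974042 zmax [0.24624858 0.24830904 0.24894199] mid [0.58106012 0.02270723 0.24565755]
yaw -103.73760986328126 org [0.55741566 0.05834511]
bar in jig [0.029  0.0314]
bar x range [0.01905351 0.02927504 0.03826868]
0.03 65 [0.0704 0.1164 0.1354] [-0.0076  0.0277]
0.06 82 [0.1112 0.118  0.1367] [-0.0076  0.0288]
0.1 23 [0.0355 0.0379 0.0413] [0.0237 0.03  ]
0.113 124 [0.0357 0.0463 0.0637] [0.015  0.0297]
0.13 40 [0.0498 0.0532 0.0571] [0.0232 0.0293]
0.16 349 [0.0565 0.0797 0.0972] [0.0195 0.03  ]
shoulder 860 ((0.6088112592697144, 0.14971373975276947), (0.0642426535487175, 0.06390312314033508), 67.37068176269531)
```

Run:
```python
from h import *
f=np.load('w1.png.npz'); P,W,r=f['P'],f['W'],f['r']; o=W[:3,3]; hsv=cv2.cvtColor(f['im'],cv2.COLOR_RGB2HSV)
th=np.radians(-104); e=np.array([np.cos(th),np.sin(th)]); ey=np.array([-e[1],e[0]])
g=lambda p:np.c_[p[...,:2]@e,p[...,:2]@ey]
k=(abs(P[...,2]-.012)<.004); k[200:]=0; k[:,:240]=0;k[:,370:]=0
a=g(P[k]); print('plate x',np.percentile(a[:,0],[.3,99.7]),'y',np.percentile(a[:,1],[.3,99.7]))
oy=np.percentile(a[:,1],[.3,99.7]).mean()
ni=[.5514,-.0968]; print('nest-based org x',np.dot(ni,e)-.185, 'y',np.dot(ni,ey),'plate y',oy)
bar=(P[...,2]>.2)&(hsv[...,0]>4)&(hsv[...,0]<18)&(hsv[...,1]>120); bar[:125]=0;bar[180:]=0
R=r[bar]; q=g(o+R*((.238-o[2])/R[:,2])[:,None]); print('bar x',np.percentile(q[:,0],[2,98]),np.percentile(q[:,0],[2,98]).mean(),'y',np.percentile(q[:,1],[.5,99.5]),'cam',g(o[None]),o)
# stem / press-bar
J=np.c_[g(P.reshape(-1,3)),P.reshape(-1,3)[:,2]]
x0=np.percentile(a[:,0],.3)
for z0,z1 in((.1,.113),(.113,.122),(.16,.2)):
    k=(J[:,2]>z0)&(J[:,2]<z1)&(abs(J[:,1]-oy)<.04)&(J[:,0]-x0>-.02)&(J[:,0]-x0<.16)
    print(z0,k.sum(),(np.percentile(J[k][:,0],[1,50,99])-x0).round(4),(np.percentile(J[k][:,1],[1,99])-oy).round(4))
```

```text
plate x [-0.2241138   0.01607732] y [0.50295609 0.6135519 ]
nest-based org x -0.22447110693014033 y 0.5584391029626323 plate y 0.558253995666747
bar x [-0.17274342 -0.15342113] -0.16308227932676508 y [0.49393945 0.62281782] cam [[-0.14171684  0.54551138]] [0.56359176 0.0055361  0.62361772]
0.1 60 [0.0679 0.0704 0.0741] [-0.0076  0.0085]
0.113 271 [0.0683 0.08   0.0962] [-0.0163  0.0178]
0.16 809 [0.0886 0.1113 0.13  ] [-0.0116  0.0122]
```

The jig's yaw is −104°. The pivot is at jig x ≈ 0.049 and R ≈ 133.5 mm; both are inside the stated ranges and agree with the cheek edge at x = 0.096. Now I'll move the bottle, gripping it by the cap.

```bash
cat >> h.py <<'E'
th=np.radians(-104); ex=np.array([np.cos(th),np.sin(th)]); ey=np.array([-ex[1],ex[0]])
ORG=ex*-.2243+ey*.5583; PX,RR=.0493,.1335
def jw(x,y,z): return np.r_[ORG+ex*x+ey*y,z]
def bar(q): a=1.66-q; return np.array([PX-RR*np.cos(a),.105+RR*np.sin(a)])
def tilt(deg):  # tool z = jig (+x sin, -z cos), closing axis along jig y
    t=np.radians(deg); z=np.r_[ex*np.sin(t),-np.cos(t)]; y=np.r_[-ey,0]; return Ro.from_matrix(np.c_[np.cross(y,z),y,z]).as_rotvec()
E
python3 - <<'E'
from h import *
D=down(166); print(D,tilt(0),ORG,jw(.185,0,0))
b=[.608,.149]
bot.gripper_open()
bot.servo_line([*b,.30],max_speed=.25); bot.servo_line([*b,.138],rot=D,max_speed=.15)
bot.close_gripper(); print('open',bot.get_opening(),bot.get_grasp_force(),bot.get_tcp_pos())
bot.servo_line([*b,.30],max_speed=.2); print(bot.get_opening(),bot.get_force())
m=[.432,.378]
bot.servo_line([*m,.28],max_speed=.25)
bot.servo_line([*m,.155],max_speed=.15)
print(bot.servo_line([*m,.138],max_speed=.03,threshold=4),bot.get_tcp_pos())
bot.gripper_open(); bot.servo_line([*m,.32],max_speed=.2); print(bot.get_t())
im,d=grab('top','top1.png'); P=cloud('top',d); 
for q in([tuple(np.round(x["at"])) for x in bot.pinpoint('top','bottle')]): print(q,P[int(q[1]),int(q[0])])
# reach check
q0=bot.get_joints()
for t in(30,45):
  for y in(-.04,.04):
    for q in(1.66,.8,0): c=bar(q); k=bot.ik(jw(c[0]-.02,y,c[1]-.015),tilt(t)); print(t,y,q,None if k is None else np.round(k,2))
E
```

```text
[ 1.93415757 -2.47560879 -0.        ] [ 1.93415757 -2.47560879 -0.        ] [0.59597919 0.08257234] [ 0.55122363 -0.09693237  0.        ]
open 0.5283388800652341 29.994058711454272 [0.60779393 0.14898064 0.13798595]
0.5297549196169692 [-0.07977612 -0.11611144 -2.61842045]
True [0.43158427 0.37828238 0.14165767]
13.9583
(np.float64(229.0), np.float64(183.0)) [0.64876943 0.33614687 0.08423435]
(np.float64(219.0), np.float64(252.0)) [0.41594771 0.35171465 0.11149907]
(np.float64(416.0), np.float64(184.0)) [ 0.6632896  -0.28686632  0.08145677]
30 -0.04 1.66 [ 0.71  0.67 -0.11  0.31 -1.24 -1.13]
30 -0.04 0.8 [ 0.67  0.53 -0.11  0.32 -1.38 -1.05]
30 -0.04 0 [ 0.56  0.41 -0.24  0.36 -1.34 -0.97]
30 0.04 1.66 [ 0.62  0.76  0.06  0.34 -1.3  -1.03]
30 0.04 0.8 [ 0.58  0.63  0.07  0.35 -1.42 -0.95]
30 0.04 0 [ 0.47  0.52 -0.06  0.39 -1.37 -0.87]
45 -0.04 1.66 [ 0.75  0.78 -0.05  0.4  -1.45 -1.19]
45 -0.04 0.8 [ 0.72  0.63 -0.08  0.42 -1.55 -1.12]
45 -0.04 0 [ 0.62  0.5  -0.24  0.48 -1.49 -1.07]
45 0.04 1.66 [ 0.66  0.86  0.12  0.45 -1.5  -1.1 ]
45 0.04 0.8 [ 0.62  0.72  0.09  0.48 -1.59 -1.02]
45 0.04 0 [ 0.52  0.6  -0.08  0.53 -1.51 -0.97]
```

Run:
```python
from h import *
D=tilt(0); bot.close_gripper()
bot.servo_line(jw(.107,-.04,.36),rot=D,max_speed=.25)
print(bot.servo_line(jw(.107,-.04,.247),max_speed=.15,threshold=10))
for q in np.arange(0,.91,.15):
    c=bar(q); s=bot.servo_line(jw(c[0]+.0215,-.04,c[1]+.009),max_speed=.06,threshold=10)
    print(round(q,2),s,np.round(bot.get_force(),1))
    if s: break
p=bot.get_tcp_pos(); bot.servo_line([*p[:2],.36],max_speed=.2)
bot.servo_line(jw(-.05,0,.45),max_speed=.3)
print(bot.get_t()); im,d=grab('scene','s2.png'); P=cloud('scene',d)
hsv=cv2.cvtColor(im,cv2.COLOR_RGB2HSV); k=(hsv[...,0]>4)&(hsv[...,0]<18)&(hsv[...,1]>170); k&=(abs(P[...,0]-.6)<.15)&(abs(P[...,1]-.1)<.2)&(P[...,2]>.08)
Q=P[k]-np.r_[ORG,0]; print('bar',k.sum(),np.median(Q[:,:2]@ex),np.median(Q[:,:2]@ey),np.percentile(Q[:,2],[5,50,95]))
v,u=np.where(k); print(u.mean(),v.mean(),[tuple(bar(q).round(3)) for q in(.75,.9,1.1,1.2)])
im,P=wrist('w2.png')
```

```text
False
0.0 False [0.4 0.3 0.4]
0.15 False [-1.  -0.5  0.4]
0.3 False [-0.1  0.4  0.7]
0.45 False [ 0.8 -0.7  0.1]
0.6 False [ 0.7 -0.5  0.4]
0.75 False [-0.4  0.4  0.2]
0.9 False [-0.2 -0.3 -0.1]
23.1167
bar 243 -0.06866587145988132 0.015078543206200343 [0.16428929 0.17278015 0.17636658]
377.8641975308642 246.3744855967078 [(np.float64(-0.033), np.float64(0.21)), (np.float64(-0.047), np.float64(0.197)), (np.float64(-0.064), np.float64(0.176)), (np.float64(-0.07), np.float64(0.164))]
```

View pics/s2.png

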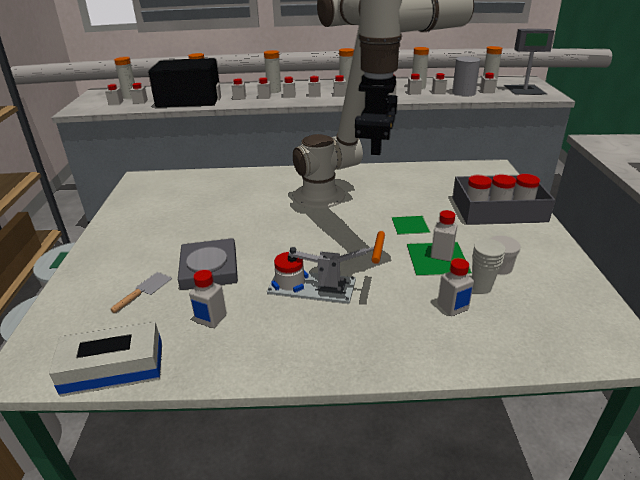

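The picture shows the handle has swung down to rest on the plunger at q ≈ 1.18, with the bar at (378,246). The bottle stands on the mat at (445,240). Next I press down along the arc with a force guard.

Run:
```python
from h import *
D=tilt(0); c=bar(1.12)
bot.servo_line(jw(c[0]-.002,0,.26),rot=D,max_speed=.25)
f0=np.array(bot.get_force()); print(f0.round(1))
for q in [1.1]+list(np.arange(1.2,1.645,.04)):
    c=bar(q); fz=np.linalg.norm(np.array(bot.get_force())-f0)
    s=bot.servo_line(jw(c[0]-.002,0,c[1]+.030),max_speed=.1 if q<1.15 else .035,threshold=max(4,25-fz))
    print(round(q,2),s,(np.array(bot.get_force())-f0).round(1),(bot.get_tcp_pos()[2]-c[1]-.030).round(4))
    if s: break
```

```text
[-0.1 -1.2  1. ]
1.1 False [ 0.3  1.5 -1. ] 0.0009
1.2 False [ 0.4  1.3 -0.1] 0.0
1.24 False [-1.3  2.5  1.7] 0.0003
1.28 False [-0.3  4.3  2.5] 0.0007
1.32 False [-0.2  4.2  3.1] 0.0006
1.36 False [1.2 4.3 3.4] 0.0002
1.4 False [0.9 4.1 1. ] -0.0005
1.44 False [ 0.6  1.1 -1.3] -0.0012
1.48 False [ 0.7  1.  -1.5] -0.0008
1.52 False [-0.7  0.4 -1. ] -0.0005
1.56 False [-0.3  0.8 -0.6] -0.0004
1.6 False [ 0.5  1.2 -1.1] -0.0004
1.64 False [ 0.1  0.5 -1.7] -0.0004
```

Run:
```python
from h import *
im,d=grab('scene'); P=cloud('scene',d)
cv2.imwrite('pics/s3.png',cv2.resize(im[200:320,250:450,::-1],(800,480),interpolation=3))
hsv=cv2.cvtColor(im,cv2.COLOR_RGB2HSV); k=(hsv[...,0]>4)&(hsv[...,0]<18)&(hsv[...,1]>170); k&=(abs(P[...,0]-.6)<.15)&(abs(P[...,1]-.1)<.2)&(P[...,2]>.08)
Q=P[k]-np.r_[ORG,0]; print('bar',k.sum(),np.percentile(Q[:,:2]@ex,[5,50,95]),np.percentile(Q[:,2],[5,50,95]),bot.get_t(),bot.get_tcp_pos())
```

```text
bar 158 [-0.09217609 -0.08257598 -0.06930452] [0.10375009 0.113092   0.32246674] 28.7083 [0.61678392 0.16612063 0.13750795]
```

View pics/s3.png

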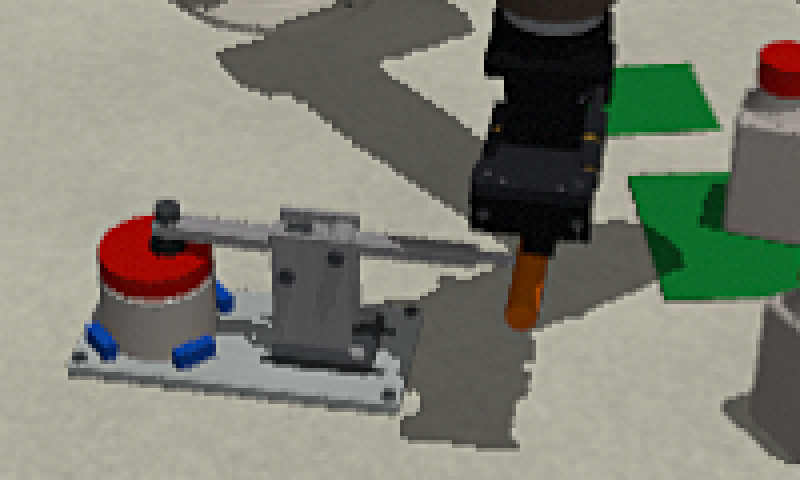

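The clamp is shut: the crossbar at (525,290) in the crop is level at z ≈ 0.105, and the plunger is on the lid at (165,230). I'll confirm with a light guarded nudge, back off for more than a second, then lift the handle from below with the tool tilted 45°.

Run:
```python
from h import *
p=np.array(bot.get_tcp_pos()); s=bot.servo_line(p-[0,0,.005],max_speed=.01,threshold=9); print('nudge',s,p[2]-bot.get_tcp_pos()[2],bot.get_tcp_pos()[2]-.03)
bot.servo_line([*p[:2],.28],max_speed=.2)
TL=tilt(45); b=bar(1.66); F=b-.023
bot.servo_line(jw(F[0]-.0707,-.04,.30),rot=TL,max_speed=.15)
bot.pause(.5)
im,d=grab('scene'); P=cloud('scene',d)
hsv=cv2.cvtColor(im,cv2.COLOR_RGB2HSV); k=(hsv[...,0]>4)&(hsv[...,0]<18)&(hsv[...,1]>170)&(P[...,2]>.08)&(P[...,2]<.2)&(abs(P[...,0]-.6)<.15)&(abs(P[...,1]-.1)<.2)
Q=P[k]-np.r_[ORG,0]; print('bar',k.sum(),np.percentile(Q[:,:2]@ex,[5,50,95]),np.percentile(Q[:,2],[5,50,95]))
lid=(hsv[...,1]>170)&((hsv[...,0]<4)|(hsv[...,0]>175))&(abs(P[...,0]-.551)<.04)&(abs(P[...,1]+.097)<.04); L=P[lid]; L=L[L[:,2]>.07]; print('lid z pct',np.percentile(L[:,2],[50,80,90,95]))
f=np.load('scene0.npz');L0=f['P'][lid]; L0=L0[L0[:,2]>.07]; print('before',np.percentile(L0[:,2],[50,80,90,95]))
print(bot.get_t())
```

```text
nudge True 0.002626040353895298 0.1048819056068217
bar 230 [-0.0909879  -0.08261205 -0.07338341] [0.10550837 0.11339431 0.11663624]
lid z pct [0.08249215 0.08442743 0.08525617 0.08608839]
before [0.08867531 0.09077589 0.09182624 0.09254812]
31.5583
```

The handle is locked at z = 0.1049, which is its stop, and the lid has dropped about 6.4 mm. Now I open it.

Run:
```python
from h import *
b=bar(1.66); F=b-.023; y=-.04
bot.pause(.3); f0=np.array(bot.get_force())
print(bot.servo_line(jw(F[0]-.0707,y,F[1]+.0707),max_speed=.15,threshold=10))
print(bot.servo_line(jw(F[0],y,F[1]),max_speed=.1,threshold=8),(np.array(bot.get_force())-f0).round(1))
qs=[1.66,1.6,1.54,1.48,1.4,1.3,1.15,1,.85,.7,.55,.4,.3,.2,.12,.06]
for q in qs:
    c=bar(q)-.0147; f=np.linalg.norm(np.array(bot.get_force())-f0)
    s=bot.servo_line(jw(c[0],y,c[1]),max_speed=.03 if q>1.45 else .07,threshold=max(4,24-f))
    print(round(q,2),s,(np.array(bot.get_force())-f0).round(1))
    if s: break
print(bot.get_t())
im,d=grab('scene'); P=cloud('scene',d); cv2.imwrite('pics/s4.png',cv2.resize(im[180:330,250:450,::-1],(800,600),interpolation=3))
```

```text
False
False [0.4 0.9 0.9]
1.66 False [-0.2  0.8 -0.3]
1.6 False [ 0.1  2.2 -1.9]
1.54 False [1.2 3.6 0.1]
1.48 False [1.2 1.1 0.3]
1.4 False [-0.   0.7  0.3]
1.3 False [0.3 1.2 0.2]
1.15 False [ 0.7  1.5 -0.4]
1 False [0.5 1.2 0.2]
0.85 False [ 0.   1.5 -0.4]
0.7 False [ 1.1  0.9 -0.6]
0.55 False [ 0.4  1.  -0.2]
0.4 False [-0.1  0.8  0.1]
0.3 False [1.1 0.7 0.5]
0.2 False [-0.1  0.7 -0.4]
0.12 False [ 1.5  0.3 -0.1]
0.06 False [ 0.7  1.1 -0.3]
40.425
```

View pics/s4.png

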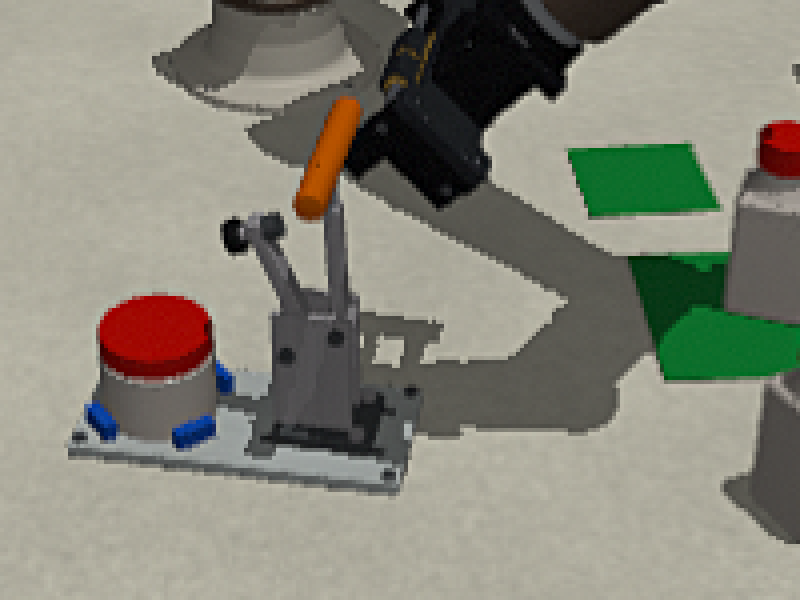

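The handle stands upright: the crossbar is at (328,160) in the crop, the lid is home and the jar is in its nest. I'll give a last gentle nudge, retreat and check before handing in.

Run:
```python
from h import *
y=-.04; c=bar(.0)-.0147
print(bot.servo_line(jw(c[0],y,c[1]),max_speed=.02,threshold=4))
p=np.array(bot.get_tcp_pos()); bot.servo_line(p+np.r_[-ex*.03,-.01],max_speed=.05)
p=np.array(bot.get_tcp_pos()); bot.servo_line(p+np.r_[-ex*.06,.12],max_speed=.15); bot.pause(.5)
def barx():
    im,d=grab('scene'); P=cloud('scene',d); hsv=cv2.cvtColor(im,cv2.COLOR_RGB2HSV)
    k=(hsv[...,0]>4)&(hsv[...,0]<18)&(hsv[...,1]>170)&(P[...,2]>.08)&(P[...,2]<.3)&(abs(P[...,0]-.6)<.15)&(abs(P[...,1]-.05)<.12)
    Q=P[k]-np.r_[ORG,0]; print('bar',k.sum(),np.median(Q[:,:2]@ex),np.percentile(Q[:,2],[50,95]))
    r=(hsv[...,1]>170)&((hsv[...,0]<4)|(hsv[...,0]>175))
    for n,x,yy in(('cap',.432,.378),('lid',.551,-.097)):
        m=r&(abs(P[...,0]-x)<.05)&(abs(P[...,1]-yy)<.05); print(n,np.median(P[m],0),np.percentile(P[m][:,2],95))
barx(); bot.pause(.5); barx(); print(bot.get_t())
```

```text
True
bar 240 0.05871109784762866 [0.24420768 0.24808307]
cap [0.44618171 0.37719944 0.15167182] 0.1558720363467389
lid [ 0.56288813 -0.09607767  0.08275983] 0.08579172876172626
bar 238 0.05917570271499867 [0.24426082 0.2474193 ]
cap [0.44567723 0.37679018 0.15229821] 0.15624402985379693
lid [ 0.56208004 -0.09591527  0.08277174] 0.08593982335670022
43.8083
```

```bash
python3 -c "
from workcell import bot
print(bot.sign_off())"
```

```text
the job is handed in; nothing more can be done
None
```

I handed the job in at about 44 s of robot time; the sign-off gave no verdict. By my last measurements the bottle stands on the green mat, the lid was pressed home by the locked clamp (about 6.4 mm down), and the handle is open again and still.

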